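# Draw the clipboard out from under the desk stack

### The job

Slide the clipboard straight out from under the stack by its raised clip, below the front bar of the holder, until its whole length is clear of the bar; the writing pad, notebook and stapler must stay stacked and upright in the holder, without being lifted or taken off. Then lay the loose marker flat on the clipboard's sheet, ready for signing. Leave the glue stick standing where it is.

Things in the scene. Friction and masses are not known exactly. Their poses are not given: they have to be found in the camera images.
- holder: Low dark steel holder fixed to the desk, no floor. Origin on the desk under the middle of its front bar; the clipboard is drawn out along +y, x runs along the bar. Bar 171 x 12 mm, at z 11 to 27 mm: the board passes below, the pad behind it cannot. Side walls (inner faces x = +-80.5 mm) and back wall (y -150) 30 mm high. Feet 5 mm high reach x = +-103 mm.
- clipboard: Dark wood clipboard 150 (x) x 200 (y) x 6 mm, 0.28 kg, loose on the desk, partly in the holder, axes parallel to the holder's. Origin: centre of its underside; +y: the end with the raised clip, outside the holder. 46 to 60 mm free between clip and bar at the start. Clear of the bar when its origin is 108 mm along +y from the holder's. Friction to drag it 4 to 15 N in all, from desk and stack.
- clip_middle (a point): Middle of the clipboard's fixed metal clip, a bar 90 (x) by 26 mm (y) that stands up from the board's top (6 mm) to 24 mm, with a rounded crest to 28 mm; this point is 15 mm above the board's underside, 85 mm from its origin. Steep rear face 13 mm towards -y from here; closed fingers can hook behind it and drag. Axes as the clipboard's.
- sheet_middle (a point): Middle of the white sheet, on the top of the board (6 mm above its underside). Axes as the clipboard's.
- writing_pad_middle (a point): Centre of the loose writing pad with brown card covers, 140 (x) by 110 (y) by 14 mm, 0.17 kg, lowest of the stack, lying on the clipboard just behind the bar. It sinks 6 mm on to the desk when the clipboard is gone. Axes as the pad's, z up.
- notebook_middle (a point): Centre of the loose black notebook, 110 (x) by 75 (y) by 10 mm, 0.09 kg, lying on the writing pad. z up.
- stapler_middle (a point): Centre, half-way up, of the loose grey stapler, 130 (x, along its length) by 34 by 48 mm high, 0.16 kg, standing on the notebook, lengthwise along the bar. Its top is about 78 mm above the desk at the start. z up.
- marker_middle (a point): Centre of the loose green and white marker lying on the desk, 135 mm long (its y axis runs along it), 17 mm wide, 16 mm high, 15 g; this point is 8 mm above its underside. It can be taken across its width at the middle.
- glue_middle (a point): Centre, half-way up, of the standing glue stick, 24 mm across and 92 mm high, loose. A bystander.
Things that resemble listed ones, but are neither listed nor needed, are in the scene too. Of the things shaped like the part that bears writing_pad_middle, the cardboard one is meant. Of the things shaped like the part that bears notebook_middle, the black one is meant.

How it is judged:
By the outcome, as a careful person would: the job done as asked, in the order asked, and still so for the second after the job is handed in, with the robot touching nothing.
It also fails if it takes over 58 s, if anything falls off the work surface, if the arm or the gripper's body presses on something with over 40 N, if the wrist force passes 120 N, or if a joint passes its speed limit or range.

### The arm

A 7-joint arm with a two-finger parallel gripper is mounted at the origin on the work surface; the furniture and walls round the work are solid. World frame = base frame: x ahead of the robot, y to its left, z up, the work surface at z = 0. Lengths are in m, angles in rad, forces in N, time in s.
With the tool pointing down it reaches from about 0.35 to 0.9 m from the base axis. Payload 8.1 kg.
Tool frame: the origin (TCP) lies at the very end of the fingers, on their centre line; the grasp point (between the pads) lies 19 mm behind it; z points along the fingers, y is the direction in which the jaws open and shut (so a half turn about z gives the same grasp; the last joint's range is limited). The gripper opens to 92 mm and grips with 3 to 60 N. Pads are 19 mm wide; open, the fingers measure 130 mm over their backs; the gripper's body (75 mm by 190 mm) begins 47 mm behind the grasp point.
Start: joints at [1.028, 0.434, 0.025, 1.573, -0.012, 1.134, -0.075], TCP at [0.266, -0.566, 0.227] pointing down, gripper open.
Joint ranges: [-2.62, 2.62], [-0.44, 2.09], [-1.27, 1.32], [0.08, 2.57], [-1.32, 4.46], [0.12, 2], [-2.74, 2.74]. Speed limits (rad/s): [2.22, 2.22, 3.01, 3.01, 3.14, 3.14, 3.14].

### API

Orientations are given as a unit quaternion [w, x, y, z].
In Python, from workcell import env, capture, calibration gives the robot as it stands.
- The arm moves only by the shell command python3 -m handwheel 'ROWS'. ROWS is JSON, a list of rows, each a list of 3 entries, a list of its own where there are three numbers: the shift along the world's x, y, z in mm, then the turn, a rotation vector about the world's x, y, z in degrees, then the finger opening in mm, from 0 to 91.8. In form: [[[x, y, z], [rx, ry, rz], grip], ...]. A call has 1 to 5 rows; each row is the pose to reach, as a shift and turn from the pose commanded when the call began; what a row does not reach only later rows make up. A row lasts 1/12 s, in which the tool goes at most 41.7 mm and 7.16 degrees, less where a joint would pass 70% of its speed; a pose out of reach is approached as far as the arm can. A call with a gripper value outside its range is refused whole. The fingers move at their own pace and stop on an object; the grip force is fixed at half the most. Time passes only in rows, so rows that repeat a pose let the fingers close. It gives the time, the measured TCP pose, the force and the opening at its end, in the units of the state.
- env.get_obs(): the state, without advancing time (a new reading comes with each control period).
- capture(name): name is "scene" or "top" or "wrist"; returns the picture (384x512x3 uint8, red, green, blue); there is no depth.
- calibration(name): a dict with "fx", "fy", "cx", "cy" (pixels), "T" (4x4, takes a point from camera to world coordinates). Camera axes: x right, y up, looking along -z (the intrinsics and any distortion apply to the point x, -y, -z); pixel columns grow to the right and rows downward; lengths in m; the calibration is good to about 2 mm. A picture is of the moment at which its call begins: read the wrist's pose just before it. calibration takes no time and is no camera call; for the wrist camera it gives the pose at the moment of the call.
- env.close_job(): hands the job in, once; it reports no verdict.
The state is a dict: "time": time; "q": joint angles; "joint_velocities": joint speeds; "joint_torque": joint torques, N m; "position": TCP position; "orientation": TCP orientation; "wrist_force": force on the tool from outside, world axes, zero at the start; "moment": the same for the moment, N m; "gripper_width": finger opening in m.
Only numpy, scipy, OpenCV 4.12 (cv2) and the standard library are available. Lean on these libraries where they do the work, as an engineer would, in place of code of your own. Each camera call takes 0.05 s, during which the arm holds its last target.

## Working session

There is one attempt and no reset: what is moved stays moved. The work goes in short steps, Python scripts to look and compute and a shell command to move; the robot and the scene stay as the last step left them, time stands still between calls to the robot, and variables do not carry over. Pictures are saved under pics/ and viewed, and the job is handed in when it is done.

```bash
ls; mkdir -p pics; python3 - <<'E'
from workcell import env,capture,calibration
import cv2,numpy as np
for n in("scene","top","wrist"):
    c=calibration(n);print(n,{k:(np.round(v,4).tolist()) for k,v in c.items()})
    cv2.imwrite(f"pics/{n}0.png",cv2.cvtColor(capture(n),cv2.COLOR_RGB2BGR))
print(env.get_obs())
E
```

```text
pics
scene {'fx': 433.7076, 'fy': 433.7076, 'cx': 255.32, 'cy': 188.5527, 'T': [[-0.484, 0.4393, -0.7568, -0.4311], [-0.8751, -0.2407, 0.4199, 0.3643], [0.0023, 0.8655, 0.5009, 0.6972], [0.0, 0.0, 0.0, 1.0]]}
top {'fx': 437.4796, 'fy': 437.4796, 'cx': 255.1222, 'cy': 192.1571, 'T': [[-0.0031, 0.9835, -0.1807, 0.2128], [-0.9999, -0.0013, 0.01, -0.121], [0.0096, 0.1807, 0.9835, 1.499], [0.0, 0.0, 0.0, 1.0]]}
wrist {'fx': 300.1212, 'fy': 300.1212, 'cx': 253.4499, 'cy': 190.9075, 'T': [[0.4255, 0.8639, 0.2693, 0.3378], [-0.9049, 0.4069, 0.1247, -0.5307], [-0.0018, -0.2968, 0.9549, 0.3832], [0.0, 0.0, 0.0, 1.0]]}
{'time': 0.15, 'q': array([ 1.02838487,  0.43508498,  0.02494759,  1.57389915, -0.01160545,
        1.13400758, -0.07511153]), 'joint_velocities': array([-0.00019354, -0.00254821, -0.00115423, -0.0028224 ,  0.00113433,
       -0.00046954,  0.00103941]), 'joint_torque': array([ 1.81996515e-03, -6.68264437e+01,  9.85717624e-01, -3.14696252e+01,
       -6.05140440e-02,  3.94022895e-02,  1.26503519e-04]), 'position': array([ 0.26590622, -0.56516919,  0.22610696]), 'orientation': array([-5.99365259e-04,  9.75924211e-01,  2.18109011e-01, -1.84491641e-04]), 'wrist_force': array([-0.08154713, -0.82904539,  0.05088826]), 'moment': array([-0.02069048,  0.01664388, -0.02827305]), 'gripper_width': 0.09187462011799671}
```

View pics/scene0.png

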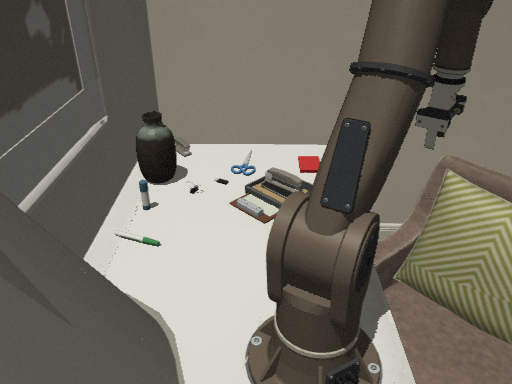

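View pics/top0.png

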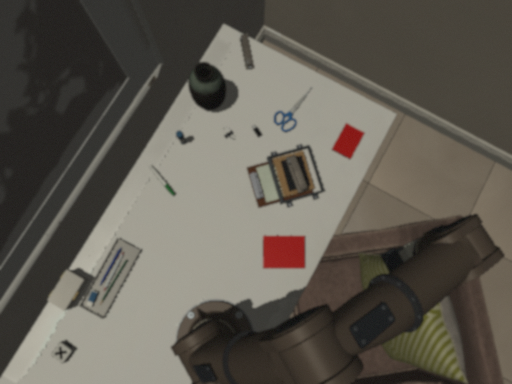

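View pics/wrist0.png

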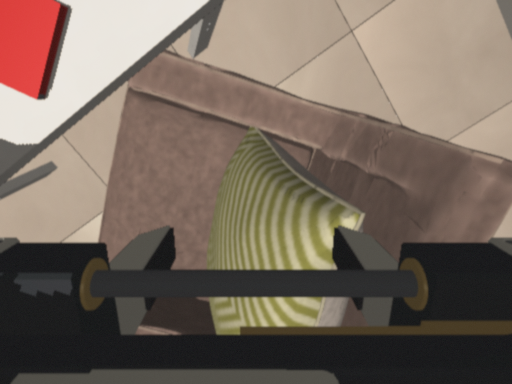

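The top view shows the clip at about (256,184), the holder and stack at about (295,175), the marker at (163,180) and the glue stick at (181,135). I'll enlarge that area.

```bash
python3 - <<'E'
import cv2
a=cv2.imread("pics/top0.png")
cv2.imwrite("pics/top0a.png",cv2.resize(a[135:215,235:335],None,fx=7,fy=7,interpolation=cv2.INTER_CUBIC))
cv2.imwrite("pics/top0b.png",cv2.resize(a[120:205,140:220],None,fx=7,fy=7,interpolation=cv2.INTER_CUBIC))
b=cv2.imread("pics/scene0.png")
cv2.imwrite("pics/scene0a.png",cv2.resize(b[140:260,100:330],None,fx=3.4,fy=3.4,interpolation=cv2.INTER_CUBIC))
E
```

```text
(no output)
```

View pics/top0a.png

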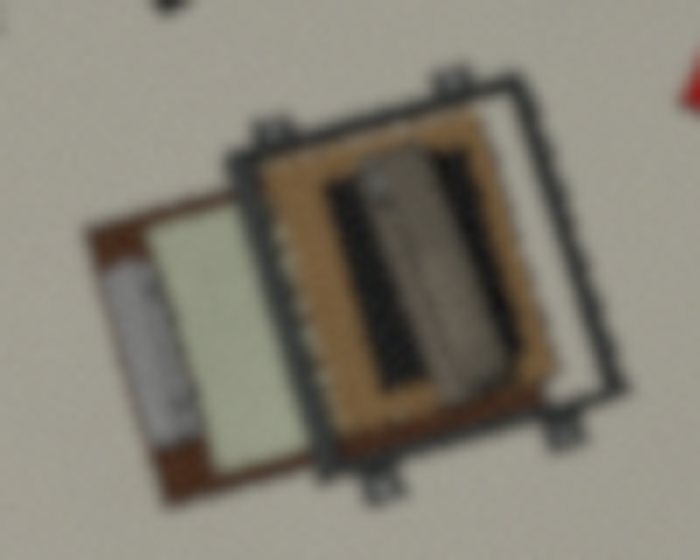

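View pics/top0b.png

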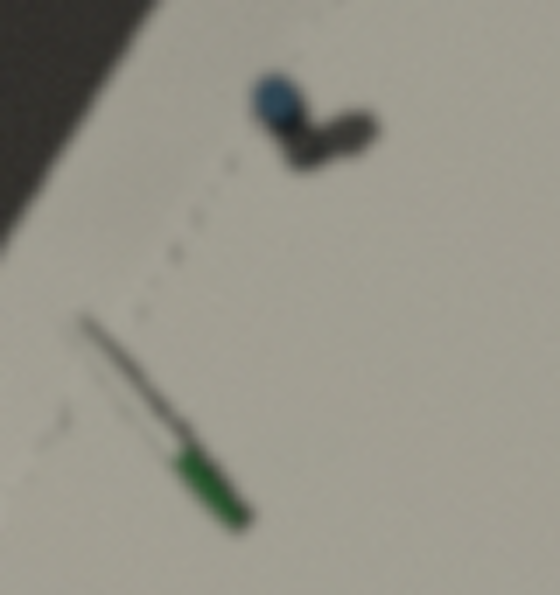

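View pics/scene0a.png

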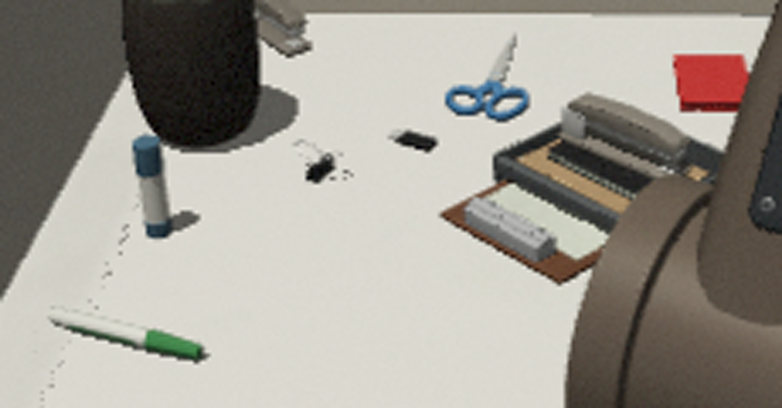

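```bash
cat > h.py <<'E'
from workcell import env,capture,calibration
import cv2,numpy as np
def ray(c,u,v,z):
    T=np.array(c['T']);d=T[:3,:3]@np.array([(u-c['cx'])/c['fx'],-(v-c['cy'])/c['fy'],-1])
    o=T[:3,3];return o+d*(z-o[2])/d[2]
def proj(c,p):
    T=np.array(c['T']);q=T[:3,:3].T@(np.asarray(p)-T[:3,3]);return c['cx']+c['fx']*q[0]/-q[2],c['cy']-c['fy']*q[1]/-q[2]
E
python3 - <<'E'
from h import *
c=calibration('top')
def P(n,X,Y,z,o,s=7):
    p=ray(c,(X+.5)/s-.5+o[0],(Y+.5)/s-.5+o[1],z);print(n,(p*1000).round(1));return p
a=(235,135);b=(140,120)
A=P('boardL',88,230,.006,a);B=P('boardR',168,504,.006,a)
ex=B-A;print(np.linalg.norm(ex),np.degrees(np.arctan2(ex[1],ex[0])))
K=P('clip',150,352,.026,a)
L=P('barL',228,158,.027,a);R=P('barR',322,478,.027,a);e=R-L;print(np.linalg.norm(e),np.degrees(np.arctan2(e[1],e[0])))
P('bar backR',630,388,.03,a);P('stapler',438,275,.078,a)
M=P('mk1',85,320,.008,b);N=P('mk2',245,522,.008,b);e=N-M;print(np.linalg.norm(e),np.degrees(np.arctan2(e[1],e[0])),(M+N)/2)
P('glue',278,100,.092,b)
c=calibration('scene')
s=(100,140)
P('s mk1',50,313,.008,s,3.4);P('s mk2',207,356,.008,s,3.4)
P('s clip',510,225,.026,s,3.4);P('s boardL',441,214,.006,s,3.4);P('s boardR',562,283,.006,s,3.4)
P('s glue',148,142,.092,s,3.4)
E
```

```text
boardL [ 575.2 -108.5    6. ]
boardR [ 436.5 -148.     6. ]
0.14424725379580164 -164.13113937506424
clip [ 508.9 -139.1   26. ]
barL [ 606.8 -178.2   27. ]
barR [ 446.  -222.6   27. ]
0.1668200751626439 -164.53626236640355
bar backR [ 489.8 -373.7   30. ]
stapler [ 535.6 -275.7   78. ]
mk1 [582.7 225.1   8. ]
mk2 [480.1 142.2   8. ]
0.1319071374571422 -141.07826409656988 [0.53138467 0.18366169 0.008     ]
glue [669.9 117.8  92. ]
s mk1 [589.4 233.5   8. ]
s mk2 [475.5 141.9   8. ]
s clip [ 503.6 -135.8   26. ]
s boardL [ 576.9 -105.7    6. ]
s boardR [ 432.4 -145.9    6. ]
s glue [673.3 118.8  92. ]
```

Top and scene views agree. The clip is at about (507,-137) mm, the out direction points at 105.6° and the marker is at about (532,185) lying along 39°. I'll move to above the clip with the jaws turned -9.6° and look from there.

```bash
python3 -m handwheel '[[[17,34,0],[0,0,-2],91],[[34,68,0],[0,0,-4],91],[[51,102,0],[0,0,-6],91],[[68,136,0],[0,0,-8],91],[[85,170,0],[0,0,-9.6],91]]'
python3 -m handwheel '[[[17,34,0],[0,0,0],91],[[34,68,0],[0,0,0],91],[[51,102,0],[0,0,0],91],[[68,136,0],[0,0,0],91],[[85,170,0],[0,0,0],91]]'
```

```text
time: 0.57
position: [0.3514, -0.3938, 0.2265]
orientation: [-0.0, 0.991, 0.135, -0.0]
wrist_force: [1.2, -0.2, 0.1]
gripper_width: 0.0914
time: 0.98
position: [0.4364, -0.2238, 0.2268]
orientation: [0.0, 0.991, 0.136, -0.0]
wrist_force: [0.3, 0.5, 1.2]
gripper_width: 0.0908
```

```bash
python3 -m handwheel '[[[17,34,0],[0,0,0],91],[[34,68,0],[0,0,0],91],[[44,75,0],[0,0,0],91],[[44,75,0],[0,0,0],91],[[44,75,0],[0,0,0],91]]'
python3 - <<'E'
from h import *
import pickle
c=calibration('wrist');I=capture('wrist');o=env.get_obs();print(o['position'],o['orientation'],o['time'])
pickle.dump(c,open('w1.pkl','wb'));cv2.imwrite('pics/w1.png',cv2.resize(I[:,:,::-1],None,fx=1.5,fy=1.5,interpolation=cv2.INTER_CUBIC))
E
```

```text
time: 1.4
position: [0.4801, -0.1503, 0.2265]
orientation: [0.0, 0.991, 0.136, -0.0]
wrist_force: [-0.4, -0.6, -0.2]
gripper_width: 0.091
[ 0.47949465 -0.15143235  0.2264454 ] [ 1.45494350e-04  9.90790631e-01  1.35401775e-01 -5.13255404e-04] 1.45
```

View pics/w1.png

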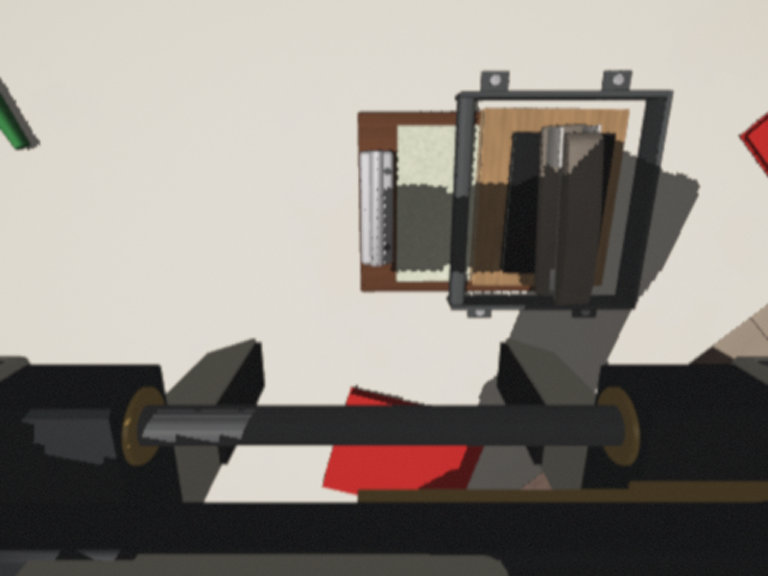

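The wrist view shows the clip at (376,208), the board's front corners at (359,113) and (361,291), and the bar from (465,93) to (457,303).

```bash
python3 - <<'E'
from h import *
import pickle
c=pickle.load(open('w1.pkl','rb'))
def P(n,X,Y,z,s=1.5):
    p=ray(c,(X+.5)/s-.5,(Y+.5)/s-.5,z)*1000;print(n,p.round(1));return p
ang=lambda v:np.degrees(np.arctan2(v[1],v[0]))
A=P('bL',359,113,.006);B=P('bR',361,291,.006);print(np.linalg.norm(A-B),ang(A-B))
C=P('clipfrontL',361,151,.024);D=P('clipfrontR',363,265,.024);print(np.linalg.norm(C-D),ang(C-D))
E_=P('clipbackL',394,151,.024);F=P('clipbackR',391,265,.024);print(np.linalg.norm(C-E_),np.linalg.norm(D-F),'mid',(C+D+E_+F)/4)
G=P('barL',457,95,.027);H=P('barR',449,300,.027);print(np.linalg.norm(G-H),ang(G-H))
G2=P('barL',474,99,.027);H2=P('barR',466,298,.027);print(ang(G2-H2),(G+H+G2+H2)/4)
o=np.array([-.269,.963,0]);print('clip-bar',((C+D+E_+F)/4-(G+H+G2+H2)/4)@o, 'board front-25+.. clipmid', (A+B)/2-15*o)
E
```

```text
bL [ 576.2 -105.1    6. ]
bR [ 434.9 -144.4    6. ]
146.65815616332762 15.551851511169763
clipfrontL [ 549.4 -114.7   24. ]
clipfrontR [ 462.9 -139.4   24. ]
89.97672430819051 15.98883276299215
clipbackL [ 556.2 -139.    24. ]
clipbackR [ 469.1 -161.7   24. ]
25.238773700195388 23.07884245875055 mid [ 509.4236822  -138.68267071   24.        ]
barL [ 606.4 -172.3   27. ]
barR [ 453.9 -216.5   27. ]
158.73636821991806 16.15447756096785
barL [ 607.2 -185.2   27. ]
barR [ 459.5 -229.6   27. ]
16.730879140655368 [ 531.75982517 -200.93293647   27.        ]
clip-bar 65.95542838041366 board front-25+.. clipmid [ 509.58343576 -139.21932524    6.        ]
```

```bash
python3 -m handwheel '[[[15,6,-20],[0,0,0],60],[[29,12,-50],[0,0,0],60],[[29,12,-85],[0,0,0],60],[[29,12,-120],[0,0,0],60],[[29,12,-140],[0,0,0],60]]'
python3 - <<'E'
from h import *
import pickle
c=calibration('wrist');I=capture('wrist');o=env.get_obs();print(o['position'],o['gripper_width'],o['time'])
cv2.imwrite('pics/w2.png',cv2.resize(I[:,:,::-1],None,fx=1.5,fy=1.5,interpolation=cv2.INTER_CUBIC))
E
```

```text
time: 1.87
position: [0.5064, -0.1402, 0.0834]
orientation: [-0.0, 0.991, 0.134, -0.002]
wrist_force: [-1.3, 0.3, -0.1]
gripper_width: 0.0626
[ 0.5047562  -0.13999222  0.08102121] 0.06133203623703053 1.9167
```

View pics/w2.png

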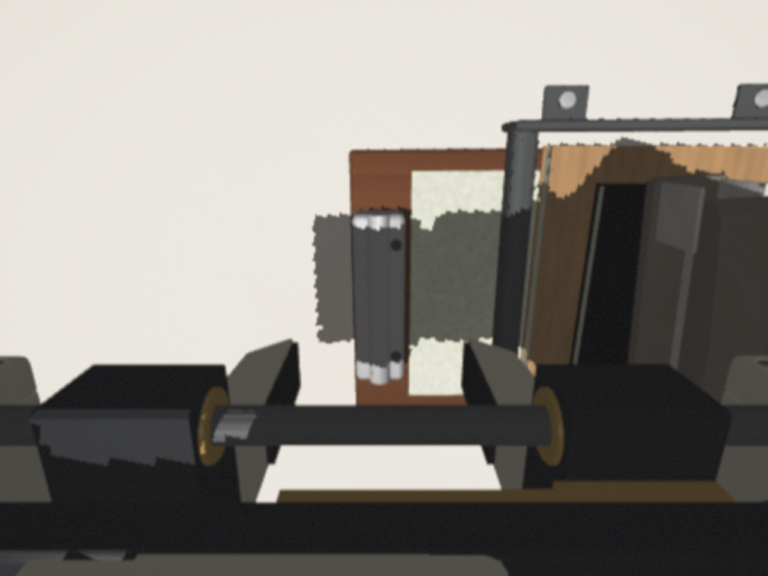

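The clip (columns 352-406) is centred between the fingers. Next I'll descend and close.

```bash
python3 -m handwheel '[[[0,0,-25],[0,0,0],60],[[0,0,-50],[0,0,0],60],[[0,0,-65],[0,0,0],60],[[0,0,-74],[0,0,0],60],[[0,0,-74],[0,0,0],60]]'
python3 -m handwheel '[[[0,0,0],[0,0,0],45],[[0,0,0],[0,0,0],35],[[0,0,0],[0,0,0],10],[[0,0,0],[0,0,0],10],[[0,0,0],[0,0,0],10]]'
```

```text
time: 2.33
position: [0.5078, -0.1398, 0.0118]
orientation: [-0.0, 0.991, 0.135, -0.001]
wrist_force: [-0.2, 0.5, 0.0]
gripper_width: 0.0601
time: 2.75
position: [0.5095, -0.1387, 0.0135]
orientation: [0.0, 0.991, 0.136, 0.001]
wrist_force: [-0.6, -0.4, -0.9]
gripper_width: 0.0311
```

```bash
python3 -m handwheel '[[[0,0,0],[0,0,0],10],[[0,0,0],[0,0,0],10],[[0,0,0],[0,0,0],10],[[0,0,0],[0,0,0],10]]'
python3 - <<'E'
from h import *
I=capture('wrist');cv2.imwrite('pics/w3.png',cv2.resize(I[:,:,::-1],None,fx=1.5,fy=1.5,interpolation=cv2.INTER_CUBIC))
E
```

```text
time: 3.08
position: [0.5094, -0.1387, 0.0132]
orientation: [0.0, 0.991, 0.136, 0.0]
wrist_force: [-0.7, -0.5, 6.3]
gripper_width: 0.0261
```

View pics/w3.png

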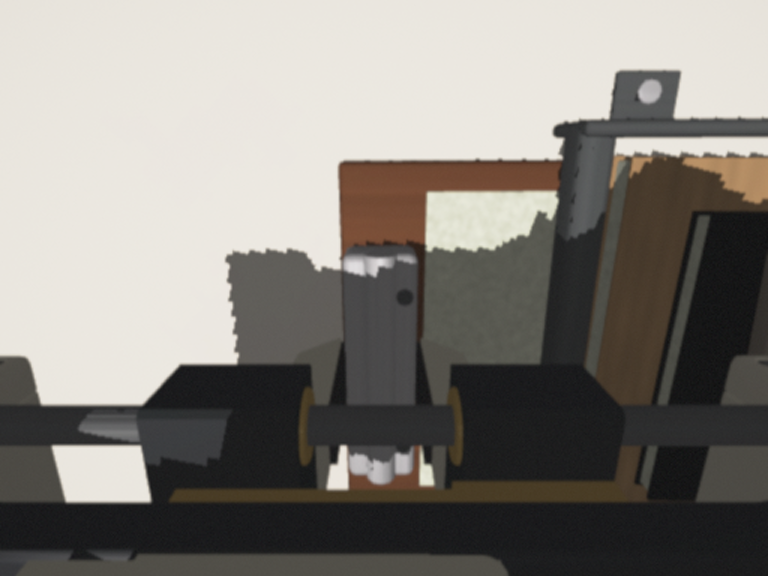

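Gripped at 26 mm. Dragging gently.

```bash
python3 -m handwheel '[[[-0.8,2.9,0],[0,0,0],10],[[-2.2,7.7,0],[0,0,0],10],[[-3.8,13.5,0],[0,0,0],10],[[-5.4,19.3,0],[0,0,0],10],[[-6.5,23.1,0],[0,0,0],10]]'
python3 - <<'E'
from h import *
I=capture('wrist');cv2.imwrite('pics/w4.png',cv2.resize(I[:,:,::-1],None,fx=1.5,fy=1.5,interpolation=cv2.INTER_CUBIC))
E
```

```text
time: 3.55
position: [0.5037, -0.1173, 0.0133]
orientation: [0.001, 0.991, 0.135, 0.001]
wrist_force: [2.3, -8.1, 1.1]
gripper_width: 0.0255
```

View pics/w4.png

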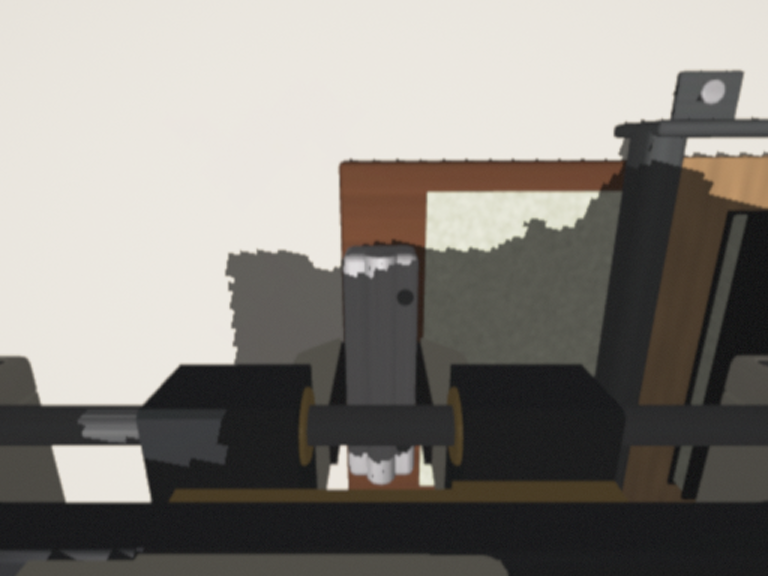

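The board follows at about 8 N and the pad is held by the bar. I'll keep pulling.

```bash
python3 -m handwheel '[[[-1.6,5.8,0],[0,0,0],10],[[-3.2,11.6,0],[0,0,0],10],[[-4.9,17.3,0],[0,0,0],10],[[-6.5,23.1,0],[0,0,0],10],[[-8.1,28.9,0],[0,0,0],10]]'
python3 -m handwheel '[[[-1.6,5.8,0],[0,0,0],10],[[-3.2,11.6,0],[0,0,0],10],[[-4.9,17.3,0],[0,0,0],10],[[-6.5,23.1,0],[0,0,0],10],[[-8.1,28.9,0],[0,0,0],10]]'
python3 - <<'E'
from h import *
I=capture('wrist');cv2.imwrite('pics/w5.png',cv2.resize(I[:,:,::-1],None,fx=1.5,fy=1.5,interpolation=cv2.INTER_CUBIC))
E
```

```text
time: 4.02
position: [0.4957, -0.089, 0.0132]
orientation: [0.002, 0.991, 0.134, 0.001]
wrist_force: [1.9, -10.0, 0.5]
gripper_width: 0.026
time: 4.43
position: [0.4879, -0.0609, 0.0132]
orientation: [0.002, 0.991, 0.134, 0.001]
wrist_force: [3.2, -12.5, 1.0]
gripper_width: 0.0254
```

View pics/w5.png

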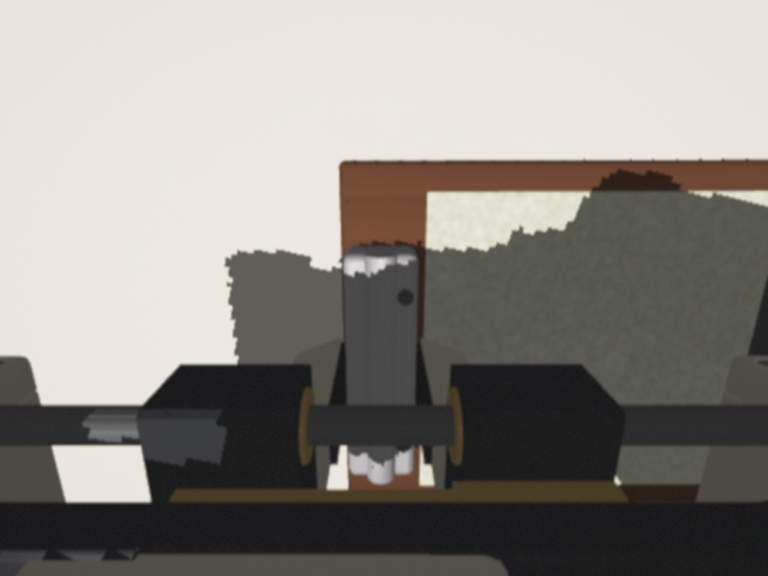

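The grip holds and the sheet is emerging. About 52 mm more.

```bash
python3 -m handwheel '[[[-1.6,5.8,0],[0,0,0],10],[[-3.2,11.6,0],[0,0,0],10],[[-4.9,17.3,0],[0,0,0],10],[[-6.5,23.1,0],[0,0,0],10],[[-8.1,28.9,0],[0,0,0],10]]'
python3 -m handwheel '[[[-1.6,5.8,0],[0,0,0],10],[[-3.2,11.6,0],[0,0,0],10],[[-4.9,17.3,0],[0,0,0],10],[[-6.5,23.1,0],[0,0,0],10],[[-6.5,23.1,0],[0,0,0],10]]'
python3 - <<'E'
from h import *
for n in('scene','top'):
    I=capture(n)[:,:,::-1];cv2.imwrite(f'pics/{n}6.png',I)
    cv2.imwrite(f'pics/{n}6a.png',cv2.resize(I[140:260,100:330] if n=='scene' else I[120:220,140:335],None,fx=3.4 if n=='scene' else 4,fy=3.4 if n=='scene' else 4,interpolation=cv2.INTER_CUBIC))
E
```

```text
time: 4.9
position: [0.4792, -0.0298, 0.0132]
orientation: [0.001, 0.991, 0.135, 0.001]
wrist_force: [1.0, -4.4, 4.1]
gripper_width: 0.0256
time: 5.32
position: [0.4723, -0.0052, 0.0132]
orientation: [0.0, 0.991, 0.136, 0.001]
wrist_force: [0.2, -0.0, 6.4]
gripper_width: 0.0258
```

View pics/scene6a.png

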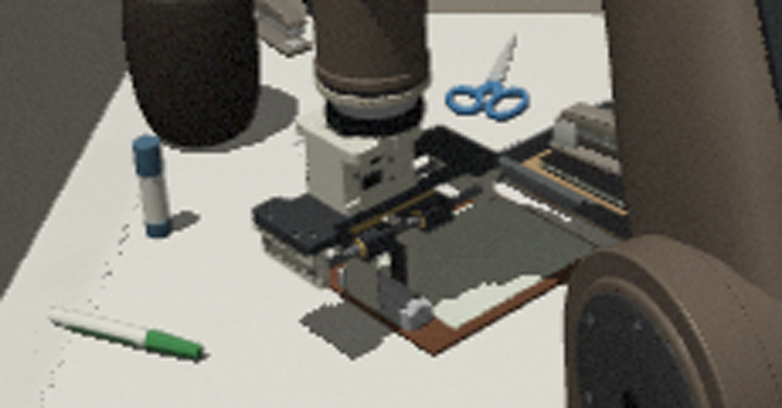

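View pics/top6a.png

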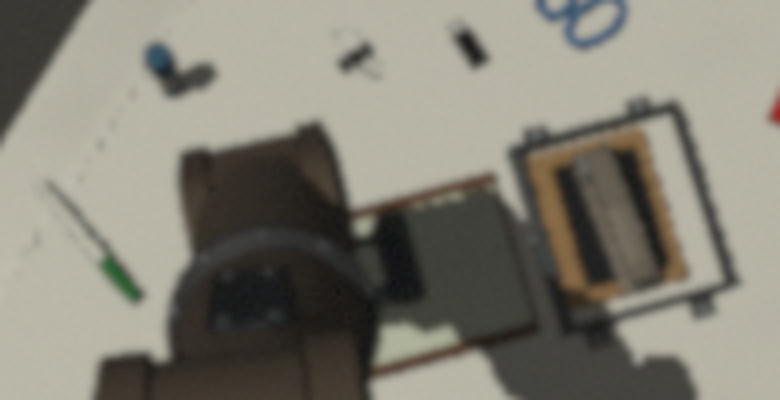

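The board is out with a visible gap behind the bar, and the stack is still upright in the holder. Release, rise, then look.

```bash
python3 -m handwheel '[[[0,0,0],[0,0,0],30],[[0,0,0],[0,0,0],40],[[0,0,0],[0,0,0],55],[[0,0,0],[0,0,0],55],[[0,0,0],[0,0,0],55]]'
python3 -m handwheel '[[[0,0,15],[0,0,0],55],[[0,0,45],[0,0,0],55],[[0,0,80],[0,0,0],55],[[0,0,120],[0,0,0],55],[[0,0,160],[0,0,0],55]]'
python3 -m handwheel '[[[10,35,10],[0,0,5],60],[[20,70,20],[0,0,10],60],[[30,105,20],[0,0,15],60],[[40,140,20],[0,0,20],60],[[45,150,20],[0,0,23.4],60]]'
python3 - <<'E'
from h import *
import pickle
c=calibration('wrist');pickle.dump(c,open('w7.pkl','wb'));I=capture('wrist');o=env.get_obs();print(o['position'],o['orientation'])
cv2.imwrite('pics/w7.png',cv2.resize(I[:,:,::-1],None,fx=1.5,fy=1.5,interpolation=cv2.INTER_CUBIC))
I=capture('top')[:,:,::-1];cv2.imwrite('pics/top7.png',cv2.resize(I[120:220,140:335],None,fx=4,fy=4,interpolation=cv2.INTER_CUBIC))
c=calibration('top')
for p in((162,120),(140,156)):print((ray(c,*p,0)*1000).round())
E
```

```text
time: 5.83
position: [0.4716, -0.0057, 0.0126]
orientation: [-0.0, 0.991, 0.136, -0.0]
wrist_force: [-0.1, 0.6, -0.2]
gripper_width: 0.0517
time: 6.25
position: [0.4709, -0.0057, 0.1742]
orientation: [-0.0, 0.991, 0.136, -0.001]
wrist_force: [0.5, -0.0, -0.2]
gripper_width: 0.0552
time: 6.67
position: [0.517, 0.1508, 0.1933]
orientation: [-0.001, 0.941, 0.339, 0.001]
wrist_force: [0.3, -0.2, -0.1]
gripper_width: 0.0598
[0.51751273 0.15046388 0.19293841] [-0.00132672  0.94031503  0.34030109  0.00102647]
[752. 197.   0.]
[618. 270.   0.]
```

View pics/w7.png

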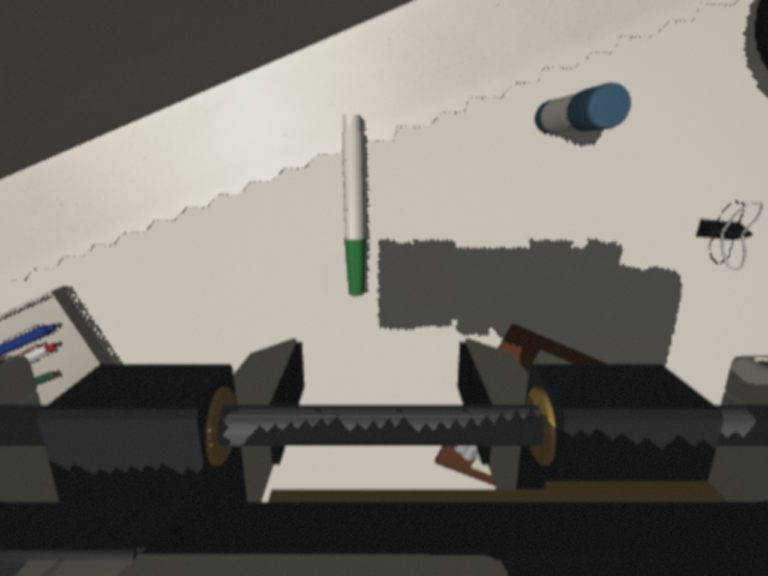

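View pics/top7.png

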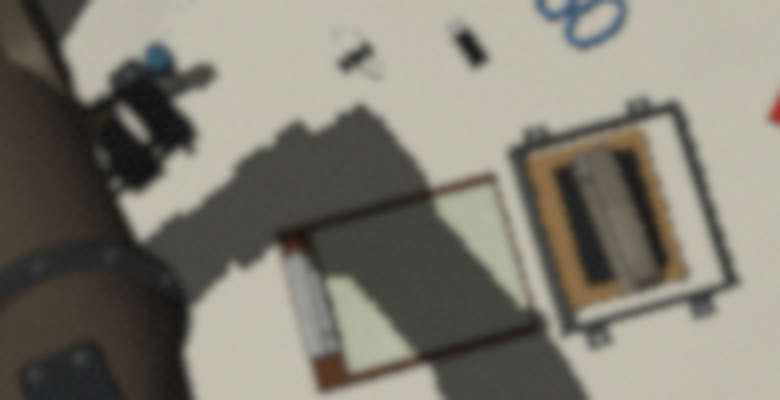

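The marker runs from (352,115) to (357,295) in the wrist view. In the top view the sheet corners are at (300,232), (492,182), (530,322) and (347,375), and the stack is undisturbed.

```bash
python3 - <<'E'
from h import *
import pickle
def P(c,n,X,Y,z,s,o=(0,0)):
    p=ray(c,(X+.5)/s-.5+o[0],(Y+.5)/s-.5+o[1],z)*1000;print(n,p.round(1));return p
ang=lambda v:np.degrees(np.arctan2(v[1],v[0]))
c=pickle.load(open('w7.pkl','rb'))
a=P(c,'m1',352,115,.008,1.5);b=P(c,'m2',357,295,.008,1.5);print(np.linalg.norm(a-b),ang(a-b),(a+b)/2)
o=env.get_obs();q=o['orientation'];print('toolx ang',2*np.degrees(np.arctan2(q[2],q[1])))
c=calibration('top');O=(140,120)
S=[P(c,'s',*x,.006,4,O) for x in((300,232),(492,182),(530,322),(347,375))]
B=[P(c,'b',*x,.006,4,O) for x in((282,232),(493,178),(538,327),(322,388))]
m=sum(S)/4;print('sheet mid',m,'board',sum(B)/4,ang(S[0]-S[1]),ang(S[3]-S[2]),ang(B[0]-B[3]),ang(B[0]-B[1]))
for i in range(4):print(np.linalg.norm(S[i]-S[(i+1)%4]))
L=P(c,'barL',512,150,.027,4,O);R=P(c,'barR',566,332,.027,4,O)
out=np.array([-.269,.963,0]);print('gap from bar front to board rear',[(B[1]-L)@out,(B[2]-R)@out])
print('origin offset',(sum(B)/4-(L+R)/2)@out+6)
E
```

```text
m1 [582.  232.7   8. ]
m2 [478.9 145.5   8. ]
135.0295459747537 40.21080435744838 [530.45862061 189.09551206   8.        ]
toolx ang 39.34733749578275
s [538.8   4.9   6. ]
s [ 583.5 -162.9    6. ]
s [ 458.9 -195.     6. ]
s [413.  -37.2   6. ]
b [538.8  20.6   6. ]
b [ 587.1 -163.8    6. ]
b [ 454.5 -201.9    6. ]
b [401.8 -15.9   6. ]
sheet mid [498.55685818 -97.54177776   6.        ] board [495.565417   -90.23039196   6.        ] 104.92731811160225 106.22314643688541 14.884867783181406 104.68751235325199
173.60479228727823
128.62488596622524
164.32932888792152
132.59369924579983
barL [ 606.8 -179.8   27. ]
barR [ 446.8 -224.5   27. ]
gap from bar front to board rear [np.float64(20.77367224586634), np.float64(19.759875777954257)]
origin offset 122.21800024030931
```

```bash
python3 -m handwheel '[[[7,20,-20],[0,0,0.9],60],[[13.5,38,-50],[0,0,0.9],60],[[13.5,38,-85],[0,0,0.9],50],[[13.5,38,-120],[0,0,0.9],45],[[13.5,38,-150],[0,0,0.9],45]]'
python3 - <<'E'
from h import *
I=capture('wrist');o=env.get_obs();print(o['position'],o['q'].round(2))
cv2.imwrite('pics/w8.png',cv2.resize(I[:,:,::-1],None,fx=1.5,fy=1.5,interpolation=cv2.INTER_CUBIC))
E
```

```text
time: 7.18
position: [0.5295, 0.1806, 0.0406]
orientation: [0.0, 0.94, 0.34, -0.001]
wrist_force: [0.5, -0.2, -0.7]
gripper_width: 0.0464
[0.52649856 0.17907122 0.03559183] [-0.24  0.58 -0.26  1.91  0.22  0.69 -1.5 ]
```

View pics/w8.png

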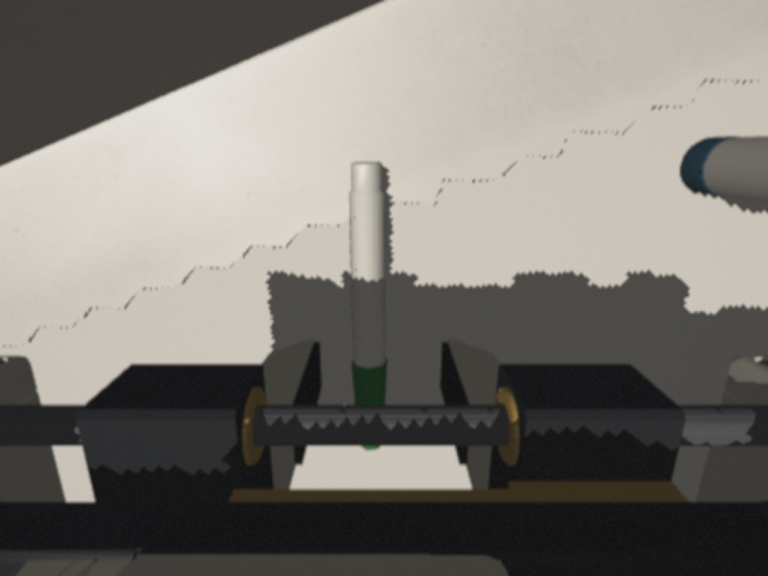

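The marker (column 370) lies between the fingers (320-443). Descend and close.

```bash
python3 -m handwheel '[[[0,0,0],[0,0,0],45],[[0,0,-10],[0,0,0],45],[[0,0,-25],[0,0,0],45],[[0,0,-38],[0,0,0],45],[[0,0,-38],[0,0,0],45]]'
```

```text
time: 7.65
position: [0.5304, 0.1818, 0.0046]
orientation: [0.0, 0.94, 0.341, 0.0]
wrist_force: [-0.1, -1.2, 0.4]
gripper_width: 0.0447
```

```bash
python3 -m handwheel '[[[0,5,0],[0,0,0],45],[[0,6,0],[0,0,0],45]]'
python3 -c "
from h import *
o=env.get_obs();print(o['position'],o['q'].round(3))
I=capture('wrist');cv2.imwrite('pics/w9.png',cv2.resize(I[:,:,::-1],None,fx=1.5,fy=1.5))"
```

```text
time: 7.82
position: [0.5314, 0.1896, 0.0065]
orientation: [-0.0, 0.94, 0.341, 0.001]
wrist_force: [-1.0, -0.2, 0.4]
gripper_width: 0.0453
[0.53139997 0.18963368 0.00646725] [-0.266  0.623 -0.241  1.916  0.24   0.627 -1.532]
```

View pics/w9.png

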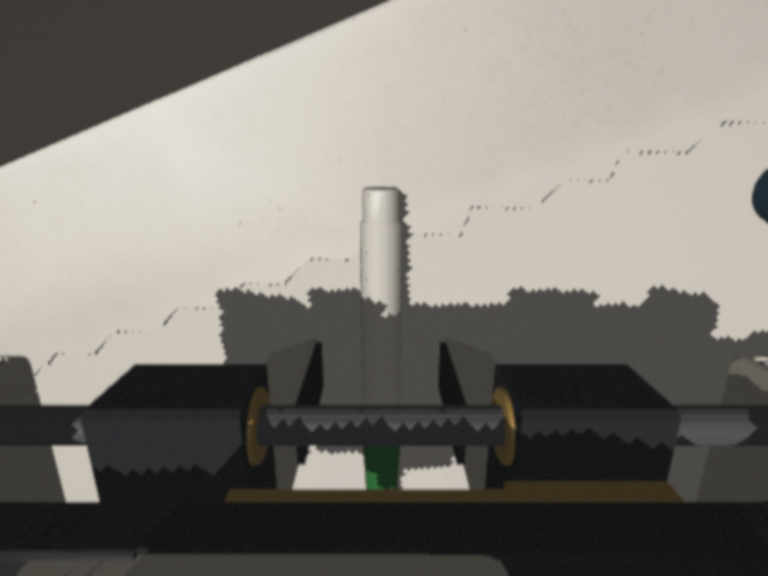

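Now centred (column 381). Close.

```bash
python3 -m handwheel '[[[0,0,-2],[0,0,0],25],[[0,0,-2],[0,0,0],8],[[0,0,-2],[0,0,0],8],[[0,0,-2],[0,0,0],8],[[0,0,-2],[0,0,0],8]]'
python3 -m handwheel '[[[0,0,0],[0,0,0],8],[[0,0,0],[0,0,0],8],[[0,0,0],[0,0,0],8]]'
python3 -m handwheel '[[[0,0,10],[0,0,0],8],[[0,0,30],[0,0,0],8],[[0,0,60],[0,0,0],8],[[0,0,80],[0,0,0],8],[[0,0,80],[0,0,0],8]]'
```

```text
time: 8.28
position: [0.5303, 0.1882, 0.0028]
orientation: [0.0, 0.94, 0.341, 0.0]
wrist_force: [0.4, 0.4, -0.1]
gripper_width: 0.0165
time: 8.53
position: [0.5303, 0.1882, 0.0028]
orientation: [0.0, 0.94, 0.341, 0.0]
wrist_force: [0.2, -1.7, 2.8]
gripper_width: 0.0145
time: 8.95
position: [0.5327, 0.1897, 0.0874]
orientation: [-0.0, 0.94, 0.341, 0.003]
wrist_force: [1.2, 0.8, -0.5]
gripper_width: 0.0146
```

```bash
python3 -m handwheel '[[[-4,-35,8],[0,0,6.5],8],[[-8,-70,16],[0,0,13],8],[[-12,-105,20],[0,0,19.5],8],[[-16,-140,20],[0,0,26],8],[[-16,-143,20],[0,0,32.5],8]]'
python3 -m handwheel '[[[-4,-35,0],[0,0,6.5],8],[[-8,-70,0],[0,0,13],8],[[-12,-105,0],[0,0,19.5],8],[[-16,-140,0],[0,0,26],8],[[-16,-143,0],[0,0,32.5],8]]'
python3 -m handwheel '[[[0,0,0],[0,0,0],8],[[0,0,0],[0,0,0],8],[[0,0,0],[0,0,0],8]]'
python3 -c "
from h import *
import pickle
pickle.dump(calibration('wrist'),open('w10.pkl','wb'))
I=capture('wrist');cv2.imwrite('pics/w10.png',cv2.resize(I[:,:,::-1],None,fx=1.5,fy=1.5))
I=capture('scene')[:,:,::-1];cv2.imwrite('pics/scene10.png',cv2.resize(I[140:260,100:330],None,fx=3.4,fy=3.4))"
```

```text
time: 9.37
position: [0.5131, 0.0375, 0.1027]
orientation: [0.001, 0.808, 0.59, -0.002]
wrist_force: [-0.4, -1.1, -1.0]
gripper_width: 0.0145
time: 9.78
position: [0.4965, -0.1055, 0.1023]
orientation: [0.0, 0.611, 0.792, -0.002]
wrist_force: [-0.7, -0.6, -1.2]
gripper_width: 0.0147
time: 10.03
position: [0.4985, -0.0963, 0.1029]
orientation: [-0.0, 0.61, 0.792, 0.0]
wrist_force: [0.3, 0.1, -0.1]
gripper_width: 0.0144
```

View pics/w10.png

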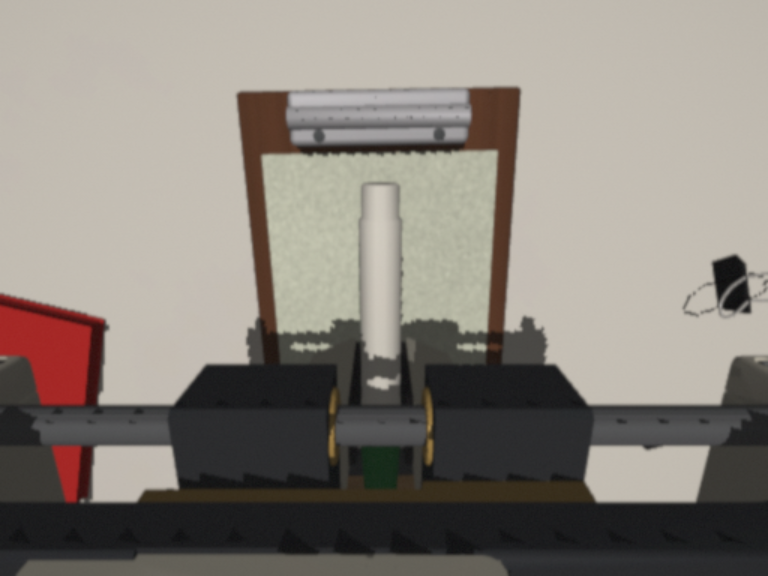

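View pics/scene10.png

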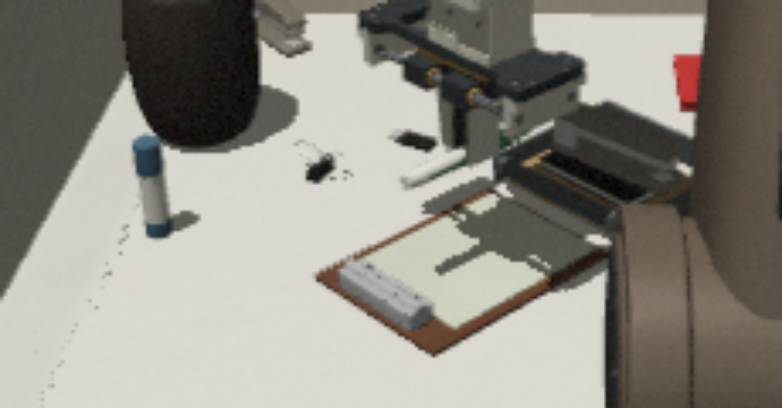

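Marker is aligned with the board over the middle of the sheet. I'll lower it to just touch.

```bash
python3 -m handwheel '[[[0,0,-25],[0,0,0],8],[[0,0,-50],[0,0,0],8],[[0,0,-70],[0,0,0],8],[[0,0,-82],[0,0,0],8],[[0,0,-86],[0,0,0],8]]'
python3 -m handwheel '[[[0,0,-3],[0,0,0],8],[[0,0,-5],[0,0,0],8],[[0,0,-7],[0,0,0],8],[[0,0,-7],[0,0,0],8],[[0,0,-7],[0,0,0],8]]'
python3 -c "
from h import *
I=capture('wrist');cv2.imwrite('pics/w11.png',cv2.resize(I[:,:,::-1],None,fx=1.5,fy=1.5))
I=capture('scene')[:,:,::-1];cv2.imwrite('pics/scene11.png',cv2.resize(I[140:260,150:330],None,fx=4.3,fy=4.3))"
```

```text
time: 10.55
position: [0.4972, -0.0962, 0.015]
orientation: [-0.001, 0.609, 0.793, -0.001]
wrist_force: [-0.4, -0.3, -0.0]
gripper_width: 0.0148
time: 10.97
position: [0.4987, -0.0977, 0.0103]
orientation: [0.0, 0.61, 0.793, 0.0]
wrist_force: [-0.3, -0.3, 0.3]
gripper_width: 0.014
```

View pics/w11.png

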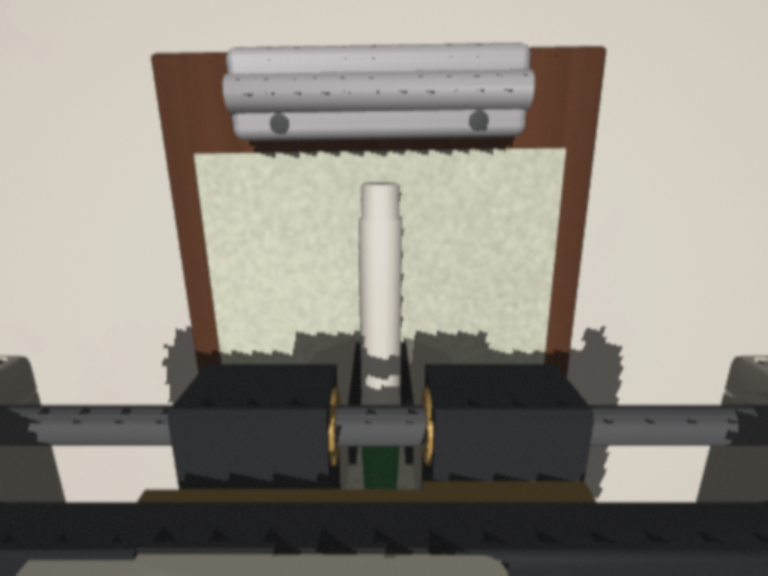

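View pics/scene11.png

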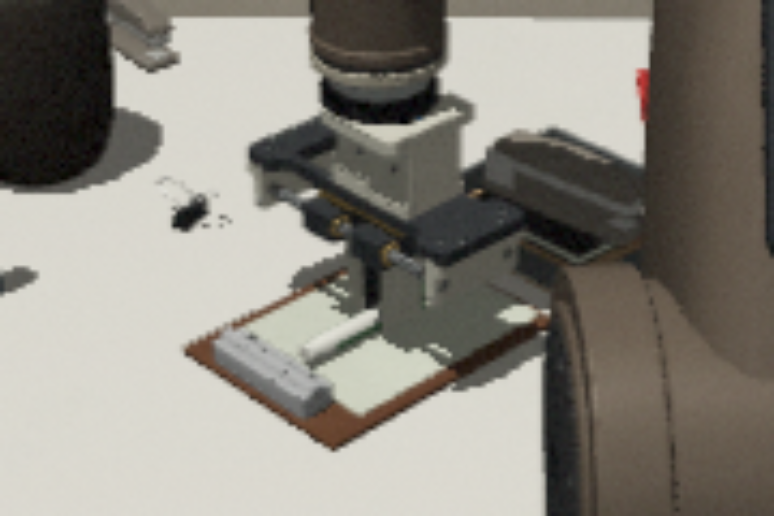

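```bash
python3 -m handwheel '[[[0,0,-0.7],[0,0,0],8],[[0,0,-1.3],[0,0,0],8],[[0,0,-1.3],[0,0,0],8]]'
```

```text
time: 11.32
position: [0.4985, -0.0978, 0.0088]
orientation: [0.0, 0.61, 0.793, 0.0]
wrist_force: [-0.8, -0.4, 5.4]
gripper_width: 0.0147
```

Light contact (5 N). I'll open slowly, by only a little at first.

```bash
python3 -m handwheel '[[[0,0,0.5],[0,0,0],16],[[0,0,0.5],[0,0,0],20],[[0,0,0.5],[0,0,0],26],[[0,0,0.5],[0,0,0],34],[[0,0,0.5],[0,0,0],40]]'
python3 -m handwheel '[[[0,0,0.5],[0,0,0],40],[[0,0,10],[0,0,0],40],[[0,0,30],[0,0,0],40],[[0,0,60],[0,0,0],40],[[0,0,95],[0,0,0],40]]'
python3 -m handwheel '[[[0,0,30],[0,0,0],40],[[0,0,65],[0,0,0],40],[[-20,0,95],[0,0,0],40],[[-40,0,110],[0,0,0],40],[[-40,0,110],[0,0,0],40]]'
python3 -c "
from h import *
I=capture('wrist');cv2.imwrite('pics/w12.png',cv2.resize(I[:,:,::-1],None,fx=1.5,fy=1.5))
I=capture('scene')[:,:,::-1];cv2.imwrite('pics/scene12.png',cv2.resize(I[140:260,100:330],None,fx=3.4,fy=3.4))"
```

```text
time: 11.73
position: [0.4982, -0.0976, 0.0089]
orientation: [-0.0, 0.61, 0.793, -0.0]
wrist_force: [0.7, -0.2, -0.0]
gripper_width: 0.0351
time: 12.15
position: [0.497, -0.0973, 0.1045]
orientation: [-0.001, 0.609, 0.793, -0.0]
wrist_force: [0.6, -0.0, 0.1]
gripper_width: 0.0397
time: 12.57
position: [0.457, -0.0974, 0.2177]
orientation: [0.002, 0.609, 0.793, 0.0]
wrist_force: [-0.6, -0.8, -0.0]
gripper_width: 0.0401
```

View pics/w12.png

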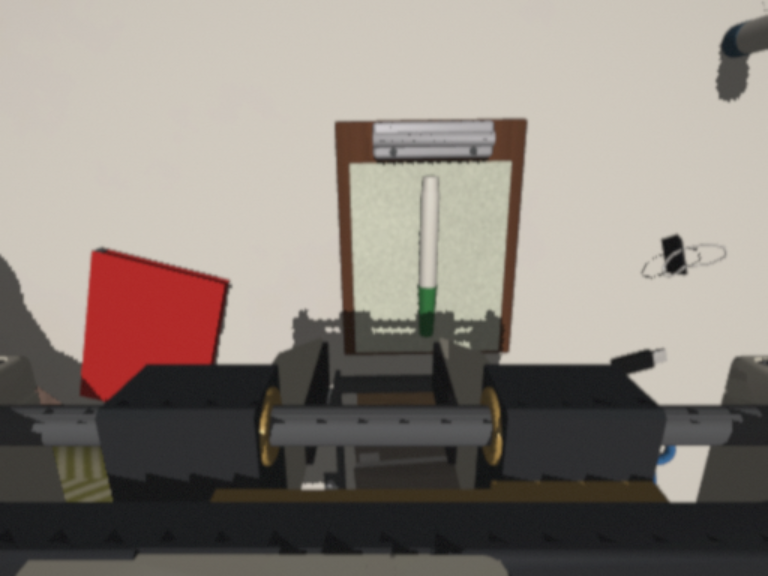

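View pics/scene12.png

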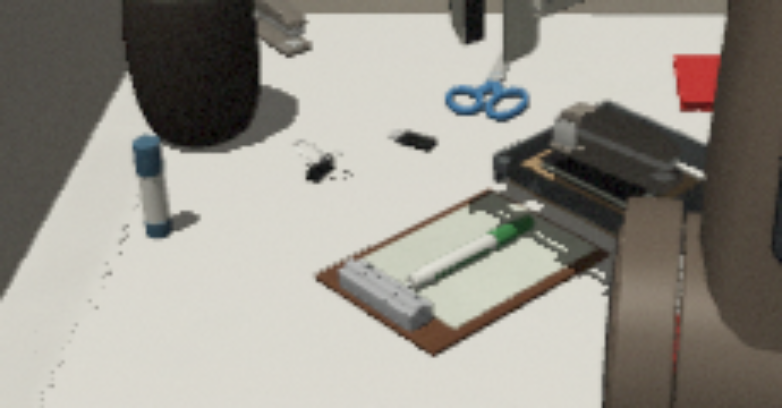

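The marker lies flat on the sheet at (428,175)-(428,335) and the glue stick is standing. One last check of the stack from above.

```bash
python3 -m handwheel '[[[0,35,10],[0,0,0],40],[[0,70,20],[0,0,0],40],[[0,105,20],[0,0,0],40],[[0,140,20],[0,0,0],40],[[0,175,20],[0,0,0],40]]'
python3 -m handwheel '[[[0,0,0],[0,0,0],40],[[0,0,0],[0,0,0],40],[[0,0,0],[0,0,0],40]]'
python3 -c "
from h import *
I=capture('top')[:,:,::-1];cv2.imwrite('pics/top13.png',cv2.resize(I[120:220,140:335],None,fx=4,fy=4,interpolation=cv2.INTER_CUBIC))
I=capture('scene')[:,:,::-1];cv2.imwrite('pics/scene13.png',cv2.resize(I[140:260,100:330],None,fx=3.4,fy=3.4))"
```

```text
time: 13.08
position: [0.4582, 0.079, 0.2333]
orientation: [-0.0, 0.61, 0.793, -0.0]
wrist_force: [0.3, 0.8, -0.6]
gripper_width: 0.0401
time: 13.33
position: [0.4583, 0.0771, 0.2331]
orientation: [-0.001, 0.609, 0.793, -0.001]
wrist_force: [0.3, -0.7, -0.2]
gripper_width: 0.04
```

View pics/top13.png

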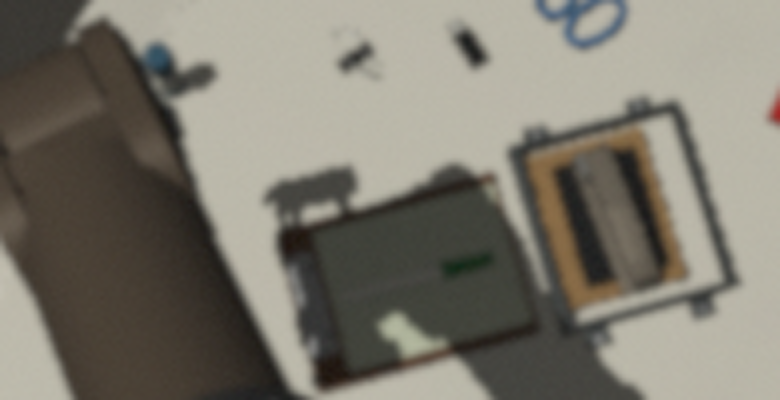

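View pics/scene13.png

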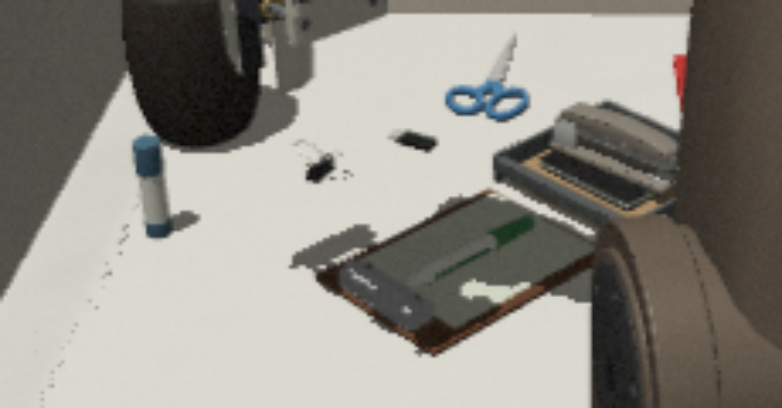

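The board is clear of the bar, the stack is upright in the holder, the marker is on the sheet and the glue stick is standing. Handing in.

```bash
python3 -c "
from workcell import env
print(env.close_job())"
```

```text
the job is handed in; nothing more can be done
None
```

The job is done and handed in after about 13.5 s of the 58 s allowed. I gripped the clip across its depth, instead of hooking closed fingers behind it. I then drew the clipboard about 138 mm straight out under the bar and laid the marker lengthwise on the middle of the sheet.

- **Clipboard:** it measured about 122 mm from the holder's origin, against the 108 mm needed. That leaves about 20 mm between the bar's front face and the board's rear edge. The drag force read up to about 13 N.
- **Stack:** the last top and scene pictures show the writing pad, notebook and stapler still stacked and upright in the holder.
- **Marker:** it lies flat on the sheet. It touched down at about 5 N and did not move when I opened the fingers.
- **Glue stick:** it is still standing where it was.
- **Disagreements:**
  - The cameras differed by a few millimetres (the first clip-to-bar distance came out at 66 mm and at about 71 mm).
  - The tool stopped about 7 mm short in y over the marker, so I corrected it before closing.
  - The fingers closed to 14.5 mm on the 17 mm wide marker, but it held firmly.

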